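# Turn the cup stand plate onto its feet

### The job

The rectangular cup stand plate has been left feet-up on the wooden riser. Slide it flat until one side sticks out over the riser's open edge (the side with no upstand), take hold of the overhanging side, turn the plate over and leave it standing on its four feet on the riser's top, back from the open edge. Leave the round plate where it is.

Things in the scene. Friction and masses are not known exactly. Their poses are not given: they have to be found in the camera images.
- stand_plate: Aluminium plate 120 (own x) by 95 (own y) by 8 mm thick, 0.2-0.35 kg; four black rubber feet on one face, 14 mm across, 6 mm high, 48 mm off centre in x, 36 in y. Origin: centre of the smooth face; z points through the plate to the footed face. It starts feet-up (z up), y pointing away from the open edge within 9 degrees. Standing on its feet: z down, origin 14 mm above the riser top.
- riser: Fixed wooden stand with grey top, 320 mm (x) by 260 mm (y), straight sides, top 90 mm above the bench. Origin: centre of its underside. An upstand 8 mm thick, 12 mm high lines its +x, -x and +y sides; the side at y = -130 mm, on the robot's right, is the open edge, flush. A jar 42 mm across, 45 mm tall stands mid-way along the +y upstand.
- round_plate: Bystander: round aluminium plate 100 mm across, 8 mm thick, with three rubber feet, lying feet-up on the riser about 160 mm from the stand plate along the riser's x (which is nearer the robot varies). Origin: centre of its smooth face.
There are look-alikes about, which are no part of the job. Leave any green, purple or yellow look-alike of the stand_plate alone.

How it is judged:
By the outcome, as a careful person would: the job done as asked, in the order asked, and still so for the second after the job is handed in, with the robot touching nothing.
It also fails if it takes over 58 s, if anything falls off the work surface, if the arm or the gripper's body presses on something with over 40 N, if the wrist force passes 120 N, or if a joint passes its speed limit or range.

### The arm

A 6-joint arm with a two-finger parallel gripper is mounted at the origin on the work surface. World frame = base frame: x ahead of the robot, y to its left, z up, the work surface at z = 0. Lengths are in m, angles in degrees, forces in N, time in s.
With the tool pointing down it reaches from about 0.4 to 0.825 m from the base axis. Payload 7 kg.
Tool frame: the origin (TCP) lies midway between the tips of the shut fingers; the grasp point (between the pads) lies 19 mm behind it; z points along the fingers, y is the line along which they close (so a half turn about z gives the same grasp; the last joint's range is limited). The gripper opens to 88 mm and grips with 3 to 60 N. Pads are 19 mm wide; open, the fingers measure 130 mm over their backs; the gripper's body (78 mm by 193 mm) begins 47 mm behind the grasp point.
Start: joints at [87.611, 20.546, 0.682, 0, -70.136, -16.507], TCP at [0.219, 0.639, 0.227] pointing down, gripper open.
Joint ranges: [-176.03, 176.03], [-82.01, 121.73], [-58.28, 71.71], [-173.87, 95.51], [-174.79, -0.11], [-173.66, 173.66]. Speed limits (degrees/s): [136.94, 136.94, 172.46, 180, 180, 180].

### API

Orientations are given as [roll, pitch, yaw] about the fixed x, y, z axes, in that order (R = Rz(yaw) Ry(pitch) Rx(roll)).
In Python, from plant import telemetry, viewer, workorder gives the robot as it stands. The module is installed in compiled form; this text tells all that it offers.
- The arm moves only by the tool carry_out, never from a script. Its argument "rows" is a list of rows, each a list of 6 numbers: the shift along the tool's x, y, z in m, then the turn, a rotation vector about the tool's x, y, z in rad. In form: [[tx, ty, tz, ax, ay, az], ...]. A call has 1 to 8 rows; each row is the pose to reach, as a shift and turn from the pose commanded when the call began, along the tool's axes at that moment; what a row does not reach only later rows make up. A row lasts 1/8 s, in which the tool goes at most 62.5 mm and 10.7 degrees, less where a joint would pass 70% of its speed; a pose out of reach is approached as far as the arm can. A call with a gripper value outside its range is refused whole. "grip" is the gripper's target within -1 to 1 (fully open at 1, half-way at 0, shut at -1), set as the call begins (left out, the last holds). The fingers move at their own pace and stop on an object; the grip force is fixed at half the most. Time passes only in rows, so rows that repeat a pose let the fingers close. It gives the time, the measured TCP pose, the force, the opening and the grip force at its end, in the units of the state.
- telemetry.get_obs(): the state, without advancing time (a new reading comes with each control period).
- viewer.snapshot(name): name is "scene" or "top" or "wrist"; returns the picture (420x560x3 uint8, red, green, blue); there is no depth.
- viewer.camera_info(name): a dict with "intrinsics" (3x3 intrinsics, pixels), "extrinsics" (4x4, takes a point from camera to world coordinates); the wrist camera has in their place "tool_from_camera" (4x4, takes a point from camera to tool coordinates, whose origin is the TCP and whose axes are the flange's). Camera axes: x right, y down, z forward; pixel columns grow to the right and rows downward; lengths in m; the calibration is good to about 2 mm. The wrist camera is an equidistant fisheye: a pixel r from the principal point sees the ray r / f radians off the axis. A picture is of the moment at which its call begins: read the wrist's pose just before it. camera_info takes no time and is no camera call.
- workorder.close_job(): hands the job in; it is judged then, once.
The state is a dict: "clock": time; "joint_pos": joint angles; "qvel": joint speeds; "tau": joint torques, N m; "tool_pos": TCP position; "orientation": TCP orientation; "force": force on the tool from outside, world axes, zero at the start; "moment": the same for the moment, N m; "opening": finger opening in m; "gripper_force": force on a finger pad.
Only numpy, scipy, OpenCV 4.12 (cv2) and the standard library are available. Lean on these libraries where they do the work, as an engineer would, in place of code of your own. Each camera call takes 0.05 s, during which the arm holds its last target. There are 200 camera calls.

## Working session

There is one attempt and no reset: what is moved stays moved. The work goes in short steps, Python scripts to look and compute and a tool call to move; the robot and the scene stay as the last step left them, time stands still between calls to the robot, and variables do not carry over. Pictures are saved under pics/ and viewed, at most 12 in all, crops included, and the job is handed in when it is done.

Besides the shell and the picture viewer there is one more tool, called after ">>>" as name([rows], argument=value, ...), one row to a line, values as JSON. carry_out: Moves the arm, as the interface text tells. Its arguments: {"type":"object","properties":{"rows":{"type":"array"},"grip":{"type":"number"}},"required":["rows"]}

```bash
mkdir -p pics
python3 - <<'E'
from plant import telemetry, viewer
import cv2,numpy as np
print(telemetry.get_obs())
for n in ("scene","top"):
    im=viewer.snapshot(n); cv2.imwrite(f"pics/{n}0.png",im[:,:,::-1])
    print(n,viewer.camera_info(n))
print(viewer.camera_info("wrist"))
E
```

```text
{'clock': 0.0, 'joint_pos': array([ 8.76099388e+01,  2.05904623e+01,  6.34347926e-01, -2.11159880e-02,
       -7.01336607e+01, -1.65048173e+01]), 'qvel': array([-0.00390796, -0.01724232, -0.02424475, -0.02547734,  0.03589722,
        0.02434825]), 'tau': array([-3.78606856e-04, -5.82720709e+01,  2.93044299e+01,  6.99749932e+00,
        6.73436109e-03, -1.67593330e-04]), 'tool_pos': array([0.21847198, 0.63816491, 0.22563488]), 'orientation': array([ 1.79908284e+02, -6.47484921e-03, -1.89020647e+01]), 'force': array([0.3130882, 0.2691184, 0.0608545]), 'moment': array([0.03744266, 0.02137363, 0.04913134]), 'gripper_force': 0.0, 'opening': 0.08719582543014955}
scene {'intrinsics': array([[409.06569123,   0.        , 280.61484273],
       [  0.        , 409.06569123, 213.9854692 ],
       [  0.        ,   0.        ,   1.        ]]), 'extrinsics': array([[ 0.13176528,  0.66097122, -0.7387523 ,  1.13141315],
       [ 0.99127199, -0.09102588,  0.09536315, -0.13476155],
       [-0.00421328, -0.74487002, -0.6671963 ,  0.60832566],
       [ 0.        ,  0.        ,  0.        ,  1.        ]])}
[... 266 characters left out ...]
491,  0.00942003,  0.03100283, -0.05988877],
       [-0.03201251, -0.13909819, -0.98976103,  0.93151198],
       [ 0.        ,  0.        ,  0.        ,  1.        ]])}
{'intrinsics': array([[325.1922621 ,   0.        , 281.92398477],
       [  0.        , 325.1922621 , 210.08417437],
       [  0.        ,   0.        ,   1.        ]]), 'tool_from_camera': array([[-1.50447121e-03, -9.56957300e-01, -2.90224849e-01,
         7.85716886e-02],
       [ 9.99998757e-01, -1.30266640e-03, -8.88529083e-04,
         2.01834298e-04],
       [ 4.72218233e-04, -2.90225825e-01,  9.56958070e-01,
        -1.59068032e-01],
       [ 0.00000000e+00,  0.00000000e+00,  0.00000000e+00,
         1.00000000e+00]])}
```

View pics/scene0.png

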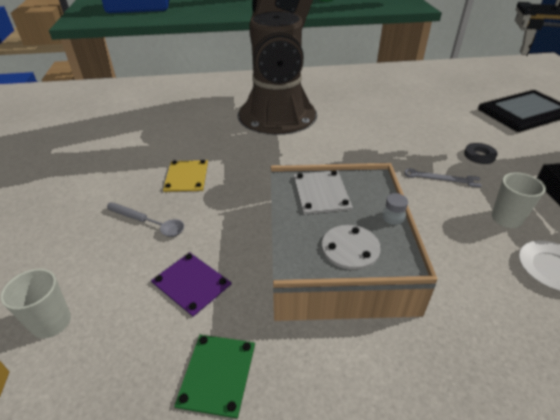

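View pics/top0.png

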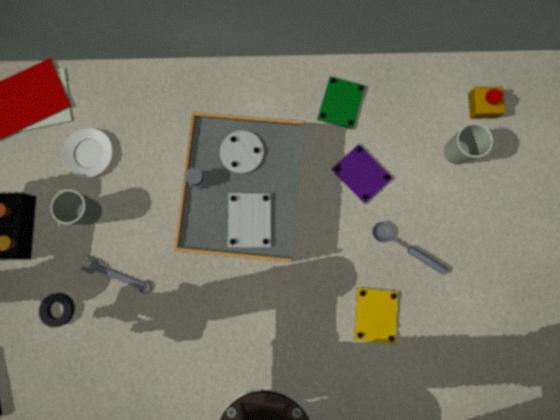

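The picture holds these candidates (top-view pixels):
- aluminium four-footed plate on the riser (250,220), which is the one to move
- round three-footed plate (242,152), the bystander
- yellow (378,315), purple (362,173) and green (342,102) look-alikes on the bench

I choose the one at (250,220), and check it in a crop while measuring.

```bash
cat > h.py <<'E'
from plant import telemetry, viewer
import cv2,numpy as np
from scipy.spatial.transform import Rotation as R
def ray(n,px,z):
    c=viewer.camera_info(n);K=c["intrinsics"];E=c["extrinsics"]
    px=np.atleast_2d(np.array(px,float))
    d=(np.c_[px,np.ones(len(px))]@np.linalg.inv(K).T)@E[:3,:3].T
    o=E[:3,3]; return o+d*((z-o[2])/d[:,2:])
def proj(n,P):
    c=viewer.camera_info(n);K=c["intrinsics"];E=c["extrinsics"]
    q=(np.atleast_2d(P)-E[:3,3])@E[:3,:3]@K.T
    return q[:,:2]/q[:,2:]
def bright(im,roi,thr):
    x0,y0,x1,y1=roi
    hsv=cv2.cvtColor(im,cv2.COLOR_RGB2HSV)
    m=np.zeros(im.shape[:2],np.uint8); m[y0:y1,x0:x1]=((hsv[...,2]>thr)&(hsv[...,1]<60))[y0:y1,x0:x1]*255
    return m
E
python3 - <<'E'
from h import *
im=cv2.imread("pics/top0.png")[:,:,::-1].copy()
print(im[220,220:280:4].tolist(), im[225,284].tolist())
cv2.imwrite("pics/crop.png",cv2.resize(im[100:270,165:345,::-1],None,fx=4.2,fy=3.5*1.0,interpolation=cv2.INTER_CUBIC)[:600,:800])
m=bright(im,(205,185,285,255),150)
m=cv2.morphologyEx(m,cv2.MORPH_CLOSE,np.ones((9,9)))
c=max(cv2.findContours(m,0,2)[0],key=cv2.contourArea)
r=cv2.minAreaRect(c);print(r)
W=ray("top",cv2.boxPoints(r),.098);print(W.round(4),W.mean(0).round(4))
hsv=cv2.cvtColor(im,cv2.COLOR_RGB2HSV)
o=((hsv[...,1]>90)&(hsv[...,0]<25)).astype(np.uint8); o[:105]=0;o[270:]=0;o[:,:165]=0;o[:,320:]=0
c=max(cv2.findContours(o,0,2)[0],key=cv2.contourArea)
r=cv2.minAreaRect(c);print(r);W=ray("top",cv2.boxPoints(r),.10);print(W.round(4),W.mean(0).round(4))
# scene
im=cv2.imread("pics/scene0.png")[:,:,::-1].copy()
m=bright(im,(285,165,358,215),150);m=cv2.morphologyEx(m,cv2.MORPH_CLOSE,np.ones((9,9)))
c=max(cv2.findContours(m,0,2)[0],key=cv2.contourArea)
q=cv2.approxPolyDP(c,6,True)[:,0];print(q.tolist());print(ray("scene",q,.098).round(4))
E
```

```text
[[93, 97, 92], [98, 103, 95], [136, 139, 134], [158, 162, 154], [158, 160, 154], [151, 153, 145], [157, 159, 152], [159, 159, 154], [152, 158, 151], [162, 163, 156], [153, 157, 152], [151, 155, 151], [157, 163, 155], [61, 66, 62], [98, 101, 99]] [95, 101, 94]
((249.0, 220.0), (52.0, 40.0), 90.0)
[[ 0.5626  0.0732  0.098 ]
 [ 0.5616 -0.0163  0.098 ]
 [ 0.4463 -0.016   0.098 ]
 [ 0.4469  0.0718  0.098 ]] [0.5044 0.0282 0.098 ]
((238.88912963867188, 185.66830444335938), (117.79930114746094, 141.35044860839844), 5.420595169067383)
[[ 0.4378  0.1935  0.1   ]
 [ 0.7609  0.173   0.1   ]
 [ 0.7294 -0.097   0.1   ]
 [ 0.4123 -0.0634  0.1   ]] [0.5851 0.0515 0.1   ]
[[297, 181], [303, 203], [335, 207], [346, 196], [338, 176]]
[[ 0.4703 -0.0151  0.098 ]
 [ 0.5408 -0.0149  0.098 ]
 [ 0.5607  0.0434  0.098 ]
 [ 0.5314  0.0724  0.098 ]
 [ 0.4651  0.0723  0.098 ]]
```

View pics/crop.png

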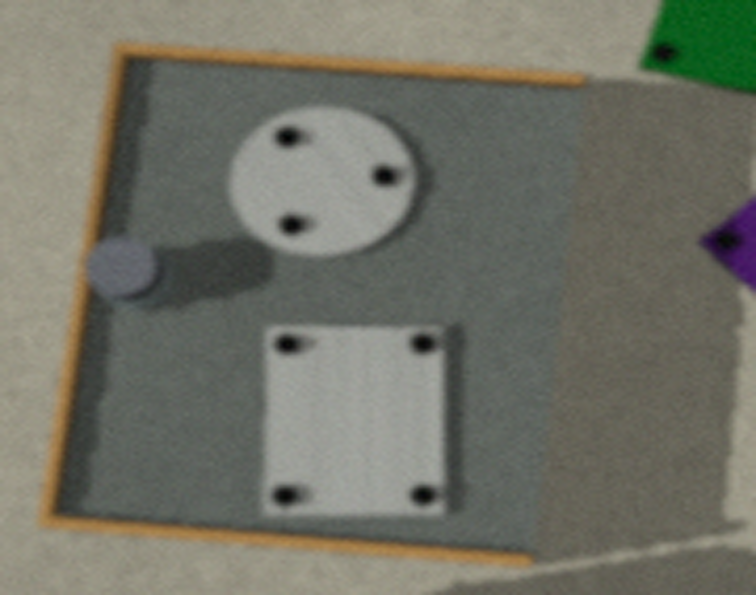

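The crop shows the bare aluminium plate with four black feet. Its feet sit at crop (288,344), (424,344), (424,495) and (285,495). The riser's upstand ends on the open side are at (583,77) and (530,560).

Run:
```python
from h import *
cr=lambda a:np.array(a)/[4.2,3.5]+[165,100]
f=ray("top",cr([(288,344),(424,344),(424,495),(285,495)]),.104)
print("feet",f.round(4)[:,:2].tolist(),f.mean(0).round(4))
r=ray("top",cr([(585,74),(530,564),(42,525),(117,44)]),.102)
print("riser",r.round(4)[:,:2].tolist(),r.mean(0).round(4))
for a,b in((1,0),(2,3)): d=r[b]-r[a];print(np.linalg.norm(d),np.degrees(np.arctan2(d[1],d[0])))
for a,b in((1,2),(0,3)): d=r[b]-r[a];print(np.linalg.norm(d),np.degrees(np.arctan2(d[1],d[0]))-90)
for a,b in((3,0),(2,1)): d=f[b]-f[a];print(np.linalg.norm(d),np.degrees(np.arctan2(d[1],d[0]))+90)
for a,b in((3,2),(0,1)): pass
for a,b in((3,0),(2,1)): d=f[a]-f[b];print("x",np.linalg.norm(d))
```

```text
feet [[0.5518, 0.062], [0.551, -0.0098], [0.456, -0.0097], [0.4565, 0.0625]] [0.5038 0.0262 0.104 ]
riser [[0.728, -0.0971], [0.4133, -0.0641], [0.4387, 0.1897], [0.753, 0.1585]] [0.5833 0.0468 0.102 ]
0.3164705764664109 -5.975183468859436
0.31584561297283037 -5.670648252241643
0.2551464635209541 -5.720592462331979
0.2568287533023579 -5.581839792208626
0.09529806227156548 89.68550590406511
0.09503591064224752 89.9430565084343
x 0.09529806227156548
x 0.09503591064224752
```

```bash
cat >> h.py <<'E'
YAW=-5.75; RC=np.array([.5833,.0468])
def r2w(x,y):
    a=np.radians(YAW);c,s=np.cos(a),np.sin(a); return RC+[c*x-s*y,s*x+c*y]
def w2r(p):
    a=np.radians(YAW);c,s=np.cos(a),np.sin(a); d=np.asarray(p)[...,:2]-RC; return np.stack([c*d[...,0]+s*d[...,1],-s*d[...,0]+c*d[...,1]],-1)
def row(pos,Rt):
    "one row from the present pose to world target"
    o=telemetry.get_obs();R0=R.from_euler("xyz",o["orientation"],degrees=True)
    t=R0.inv().apply(np.asarray(pos)-o["tool_pos"]);v=(R0.inv()*Rt).as_rotvec()
    print("row",np.r_[t,v].round(4).tolist(),"t",round(o["clock"],2),"pos",o["tool_pos"].round(4),"rpy",o["orientation"].round(1),"q",o["joint_pos"].round(1),"F",o["force"].round(1),"open",round(o["opening"],4),round(o["gripper_force"],1))
def down(yaw): return R.from_euler("xyz",[180,0,yaw],degrees=True)
def side(az,t,flip=1):
    "tool z at azimuth az, t deg below horizontal; tool y up (flip=1) or down"
    a,t=np.radians([az,t]);z=np.array([np.cos(a)*np.cos(t),np.sin(a)*np.cos(t),-np.sin(t)])
    y=flip*np.array([np.cos(a)*np.sin(t),np.sin(a)*np.sin(t),np.cos(t)])
    return R.from_matrix(np.c_[np.cross(y,z),y,z])
E
python3 -c "
from h import *
p=r2w(-.077,.052);print(p);row([*p,.20],down(-95.75))"
```

```text
[0.5118972  0.10625284]
row [0.4499, 0.4082, 0.0264, 0.0011, -0.0011, 1.3412] t 0.1 pos [0.2185 0.6382 0.2257] rpy [179.9  -0.  -18.9] q [ 87.6  20.6   0.6  -0.  -70.1 -16.5] F [ 0.3 -0.  -0.4] open 0.0877 0.0
```

>>> carry_out([
  [0.056,0.051,0.003,0,0,0.168],
  [0.112,0.102,0.006,0,0,0.335],
  [0.168,0.153,0.01,0,0,0.5],
  [0.225,0.204,0.013,0,0,0.67],
  [0.281,0.255,0.016,0,0,0.84],
  [0.337,0.306,0.02,0,0,1.0],
  [0.393,0.357,0.023,0,0,1.17],
  [0.45,0.408,0.026,0,0,1.341],
], grip=1)

```text
clock: 1.1
tool_pos: [0.4604, 0.1993, 0.205]
orientation: [-180.0, 0.0, -96.0]
force: [2.1, 0.5, -0.6]
opening: 0.0875
gripper_force: 0.0
```

```bash
python3 -c "
from h import *
p=r2w(-.077,.052);row([*p,.094],down(-95.75))"
```

```text
row [0.0872, -0.061, 0.111, -0.0001, 0.0002, -0.0048] t 1.1 pos [0.4604 0.1993 0.205 ] rpy [-180.    0.  -96.] q [ 45.9   5.  -22.6  -0.  -62.4 -51.9] F [ 2.1  0.5 -0.6] open 0.0875 0.0
```

>>> carry_out([
  [0,0,0,0,0,0],
  [0,0,0,0,0,0],
])

```text
clock: 1.35
tool_pos: [0.4599, 0.2009, 0.2049]
orientation: [180.0, -0.0, -95.8]
force: [-0.3, 0.2, 0.4]
opening: 0.0879
gripper_force: 0.0
```

```bash
python3 -c "
from h import *
p=r2w(-.077,.052);row([*p,.094],down(-95.75))"
```

```text
row [0.0889, -0.0613, 0.1109, 0.0003, -0.0001, -0.0001] t 1.35 pos [0.4599 0.2009 0.2049] rpy [180.   -0.  -95.8] q [ 46.1   5.1 -22.6  -0.  -62.4 -51.8] F [-0.3  0.2  0.4] open 0.0879 0.0
```

>>> carry_out([
  [0.045,-0.031,0.02,0,0,0],
  [0.089,-0.061,0.04,0,0,0],
  [0.089,-0.061,0.075,0,0,0],
  [0.089,-0.061,0.1,0,0,0],
  [0.089,-0.061,0.11,0,0,0],
  [0.089,-0.061,0.11,0,0,0],
])

```text
clock: 2.1
tool_pos: [0.5114, 0.1075, 0.0949]
orientation: [180.0, -0.0, -95.6]
force: [-0.5, 0.4, -0.1]
opening: 0.0874
gripper_force: 0.0
```

```bash
python3 -c "
from h import *
p=r2w(-.077,-.06);row([*p,.094],down(-95.75))
im=viewer.snapshot('top');cv2.imwrite('pics/p1.png',cv2.resize(im[90:290,160:360,::-1],None,fx=3,fy=3))"
```

```text
row [0.1132, -0.0003, 0.001, 0.0006, -0.0006, 0.0026] t 2.1 pos [0.5114 0.1075 0.0949] rpy [180.   -0.  -95.6] q [ 33.4  13.7 -28.4   0.  -48.  -39. ] F [-0.5  0.4 -0.1] open 0.0874 0.0
```

View pics/p1.png

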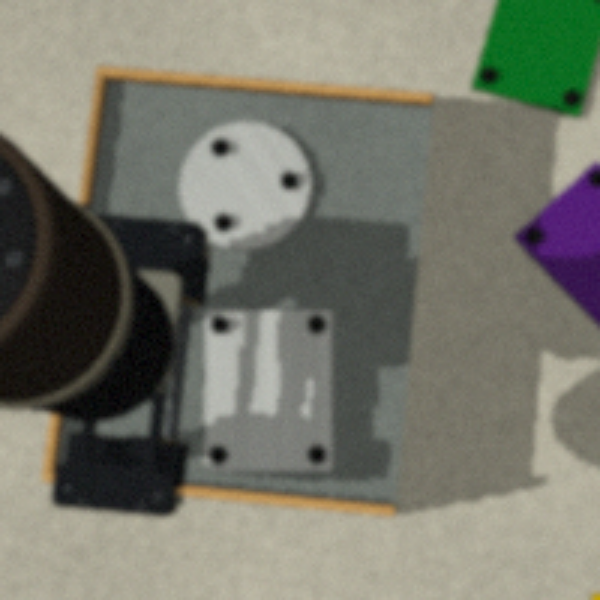

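The gripper is straddling the space behind the plate (plate at crop cols 205-332, rows 310-470) and touching nothing. Next I push along riser -y.

>>> carry_out([
  [0.012,0,0.001,0,0,0],
  [0.022,0,0.001,0,0,0],
  [0.032,0,0.001,0,0,0],
  [0.042,0,0.001,0,0,0],
  [0.052,0,0.001,0,0,0],
  [0.062,0,0.001,0,0,0],
  [0.072,0,0.001,0,0,0],
  [0.082,0,0.001,0,0,0],
])

```text
clock: 3.15
tool_pos: [0.504, 0.0246, 0.0944]
orientation: [-179.9, 0.0, -95.7]
force: [0.1, 5.1, 5.4]
opening: 0.0874
gripper_force: 2.9
```

>>> carry_out([
  [0.008,0,0,0,0,0],
  [0.014,0,0,0,0,0],
  [0.018,0,0,0,0,0],
  [0.018,0,0,0,0,0],
])

```text
clock: 3.65
tool_pos: [0.5015, 0.0065, 0.0939]
orientation: [180.0, -0.0, -95.7]
force: [1.5, 2.0, 2.0]
opening: 0.0875
gripper_force: 1.0
```

```bash
python3 -c "
from h import *
p=r2w(-.077,-.06);row([*p,.094],down(-95.75))
im=viewer.snapshot('top');cv2.imwrite('pics/p2.png',cv2.resize(im[90:290,160:360,::-1],None,fx=3,fy=3))"
```

```text
row [0.0117, -0.0003, -0.0001, 0.0003, -0.0003, 0.0] t 3.65 pos [0.5015 0.0065 0.0939] rpy [180.   -0.  -95.7] q [ 23.2  11.9 -31.    0.  -47.1 -29. ] F [1.5 2.  2. ] open 0.0875 1.0
```

View pics/p2.png

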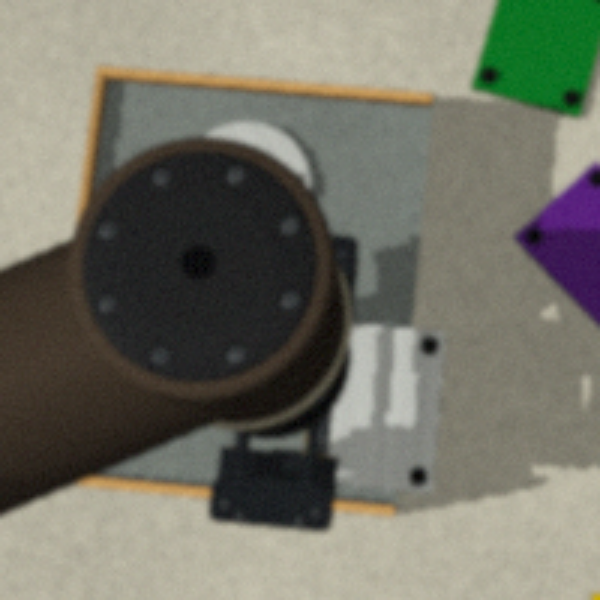

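The plate is now square to the riser, with its near feet at crop (429,346) and (419,476), just over the edge. I compute the overhang.

```bash
python3 -c "
from h import *
f=ray('top',np.array([[429,346],[419,476]])/3+[160,90],.104);print(f,w2r(f))
row([*r2w(-.077,-.06),.094],down(-95.75))"
```

```text
[[ 0.5345144  -0.09128145  0.104     ]
 [ 0.43990939 -0.0827118   0.104     ]] [[-0.03470602 -0.14227443]
 [-0.1296936  -0.14322619]]
row [0.0118, -0.0005, -0.0002, 0.0006, -0.0005, 0.0001] t 3.7 pos [0.5014 0.0066 0.0938] rpy [180.   -0.  -95.7] q [ 23.2  11.9 -31.    0.  -47.1 -29. ] F [0.4 1.3 0.6] open 0.0872 0.9
```

>>> carry_out([
  [0.006,0,0,0,0,0],
  [0.011,0,0,0,0,0],
  [0.011,0,0,0,0,0],
  [-0.02,0,0,0,0,0],
  [-0.02,0,-0.06,0,0,0],
  [-0.02,0,-0.12,0,0,0],
  [-0.02,0,-0.18,0,0,0],
  [-0.02,0,-0.2,0,0,0],
])

```text
clock: 4.7
tool_pos: [0.5044, 0.0268, 0.2979]
orientation: [-179.8, 0.1, -95.7]
force: [0.8, -0.3, -1.0]
opening: 0.0876
gripper_force: 0.0
```

```bash
python3 -c "
from h import *
row([*r2w(-.082,-.24),.25],side(90+YAW,15,1))
row([*r2w(-.082,-.24),.25],side(90+YAW,15,-1))
row([*r2w(-.082,-.24),.25],side(60,15,-1))"
```

```text
row [0.2122, 0.0058, 0.0475, -1.0163, -1.0108, 1.3253] t 4.7 pos [0.5044 0.0268 0.2979] rpy [-1.798e+02  1.000e-01 -9.570e+01] q [ 25.4   1.8 -13.8   0.1 -74.2 -31.1] F [ 0.8 -0.3 -1. ] open 0.0876 0.0
row [0.2122, 0.0058, 0.0475, 1.0099, -1.0154, -1.3193] t 4.7 pos [0.5044 0.0268 0.2979] rpy [-1.798e+02  1.000e-01 -9.570e+01] q [ 25.4   1.8 -13.8   0.1 -74.2 -31.1] F [ 0.8 -0.3 -1. ] open 0.0876 0.0
row [0.2122, 0.0058, 0.0475, 1.1495, -0.7463, -0.9705] t 4.7 pos [0.5044 0.0268 0.2979] rpy [-1.798e+02  1.000e-01 -9.570e+01] q [ 25.4   1.8 -13.8   0.1 -74.2 -31.1] F [ 0.8 -0.3 -1. ] open 0.0876 0.0
```

>>> carry_out([
  [0.019,0.001,0.004,-0.092,-0.092,0.12],
  [0.039,0.001,0.008,-0.185,-0.184,0.241],
  [0.058,0.002,0.013,-0.277,-0.276,0.361],
  [0.077,0.002,0.017,-0.37,-0.368,0.482],
])

```text
clock: 5.2
tool_pos: [0.4938, -0.05, 0.2768]
orientation: [153.7, 14.7, -127.6]
force: [1.0, 0.1, -0.8]
opening: 0.0876
gripper_force: 0.0
```

```bash
python3 -c "
from h import *
row([*r2w(-.082,-.24),.25],side(90+YAW,15,1))"
```

```text
row [0.1188, -0.0603, -0.0336, -0.6417, -0.6438, 0.8353] t 5.2 pos [ 0.4938 -0.05    0.2768] rpy [ 153.7   14.7 -127.6] q [ -4.7  14.8   3.  -25.6 -93.8 -27.7] F [ 1.   0.1 -0.8] open 0.0876 0.0
```

>>> carry_out([
  [0.017,-0.009,-0.005,-0.092,-0.092,0.119],
  [0.034,-0.017,-0.01,-0.183,-0.184,0.239],
  [0.051,-0.026,-0.014,-0.275,-0.276,0.358],
  [0.068,-0.034,-0.019,-0.367,-0.368,0.477],
  [0.085,-0.043,-0.024,-0.458,-0.46,0.597],
  [0.102,-0.052,-0.029,-0.55,-0.552,0.716],
  [0.119,-0.06,-0.034,-0.642,-0.644,0.835],
  [0.119,-0.06,-0.034,-0.642,-0.644,0.835],
])

```text
clock: 6.2
tool_pos: [0.4761, -0.1857, 0.2485]
orientation: [104.9, -0.2, 174.1]
force: [0.5, -0.4, 0.6]
opening: 0.0878
gripper_force: 0.0
```

```bash
python3 -c "
from h import *
row([*r2w(-.082,-.24),.25],side(90+YAW,15,1))
row([*r2w(-.082,-.20),.13],side(90+YAW,15,1))
im=viewer.snapshot('top');cv2.imwrite('pics/p3.png',cv2.resize(im[90:290,160:360,::-1],None,fx=3,fy=3))"
```

```text
row [-0.0013, 0.0019, 0.0016, 0.0024, 0.0015, -0.0038] t 6.2 pos [ 0.4761 -0.1857  0.2485] rpy [104.9  -0.2 174.1] q [ -43.    35.1    9.8  -58.  -114.7  -52.6] F [ 0.5 -0.4  0.6] open 0.0878 0.0
row [-0.0016, -0.1038, 0.071, 0.0024, 0.0015, -0.0038] t 6.2 pos [ 0.4761 -0.1857  0.2485] rpy [104.9  -0.2 174.1] q [ -43.    35.1    9.8  -58.  -114.7  -52.6] F [ 0.5 -0.4  0.6] open 0.0878 0.0
```

View pics/p3.png

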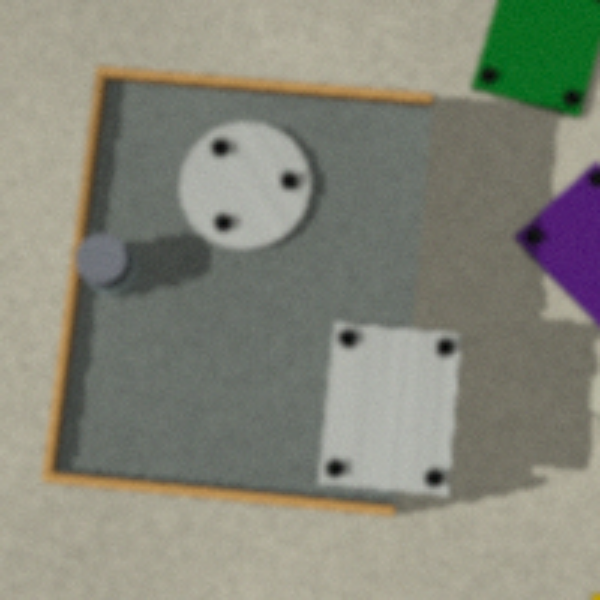

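The plate overhangs the open edge, with feet at crop (348,338), (446,347), (435,478) and (337,468). The round plate has not moved. Now the grasp numbers.

```bash
python3 -c "
from h import *
f=ray('top',np.array([[348,338],[446,347],[435,478],[337,468]])/3+[160,90],.104);print(w2r(f).round(4),w2r(f).mean(0))
e=ray('top',np.array([[415,322],[417,300],[426,200]])/3+[160,90],.09);print(w2r(e).round(4))
c=w2r(f).mean(0)
far=c[1]+.0475; t=np.radians(15)
# grasp point 78 mm from far side, tilted about far bottom edge
g=78e-3; y=far-g*np.cos(t)+.004*np.sin(t); z=.09+g*np.sin(t)+.004*np.cos(t)
print('grasp',y,z,'tcp',y+.019*np.cos(t),z-.019*np.sin(t))
P=[*r2w(c[0],y+.019*np.cos(t)),z-.019*np.sin(t)]
Rt=side(90+YAW,15,1);zax=Rt.as_matrix()[:,2]
row(np.array(P)-.075*zax,Rt);row(P,Rt)"
```

```text
[[-0.0342 -0.0826]
 [-0.0343 -0.1547]
 [-0.13   -0.1548]
 [-0.1295 -0.0838]] [-0.08201371 -0.11898282]
[[-0.0155 -0.1306]
 [ 0.0013 -0.1307]
 [ 0.0786 -0.1307]]
grasp -0.1457897557916134 0.11405158882315289 tcp -0.1274371650921211 0.109134026966205
row [-0.0004, -0.1062, 0.0712, -0.0004, -0.0004, 0.0008] t 6.25 pos [ 0.4771 -0.1848  0.2496] rpy [105.    0.  174.3] q [ -42.9   35.     9.9  -57.9 -114.7  -52.6] F [ 0.5 -0.1  0.5] open 0.0877 0.0
row [-0.0005, -0.1062, 0.1462, -0.0004, -0.0004, 0.0008] t 6.25 pos [ 0.4771 -0.1848  0.2496] rpy [105.    0.  174.3] q [ -42.9   35.     9.9  -57.9 -114.7  -52.6] F [ 0.5 -0.1  0.5] open 0.0877 0.0
```

>>> carry_out([
  [0,-0.053,0.035,0,0,0],
  [0,-0.106,0.07,0,0,0],
  [0,-0.106,0.09,0,0,0],
  [0,-0.106,0.11,0,0,0],
  [0,-0.106,0.13,0,0,0],
  [0,-0.106,0.141,0,0,0],
  [0,-0.106,0.141,0,0,0],
])

```text
clock: 7.12
tool_pos: [0.4894, -0.0753, 0.1128]
orientation: [105.2, 0.3, 174.5]
force: [-0.3, 0.8, 0.7]
opening: 0.088
gripper_force: 0.0
```

```bash
python3 -c "
from h import *
row([*r2w(-.082,-.132),.1104],side(90+YAW,15,1))
im=viewer.snapshot('scene');cv2.imwrite('pics/p4.png',cv2.resize(im[110:330,180:460,::-1],None,fx=2.7,fy=2.7))"
```

```text
row [0.0008, -0.0026, -0.0004, -0.0036, -0.0028, 0.0062] t 7.12 pos [ 0.4894 -0.0753  0.1128] rpy [105.2   0.3 174.5] q [-34.9  41.5  -1.9 -58.5 -99.4 -39.6] F [-0.3  0.8  0.7] open 0.088 0.0
```

View pics/p4.png

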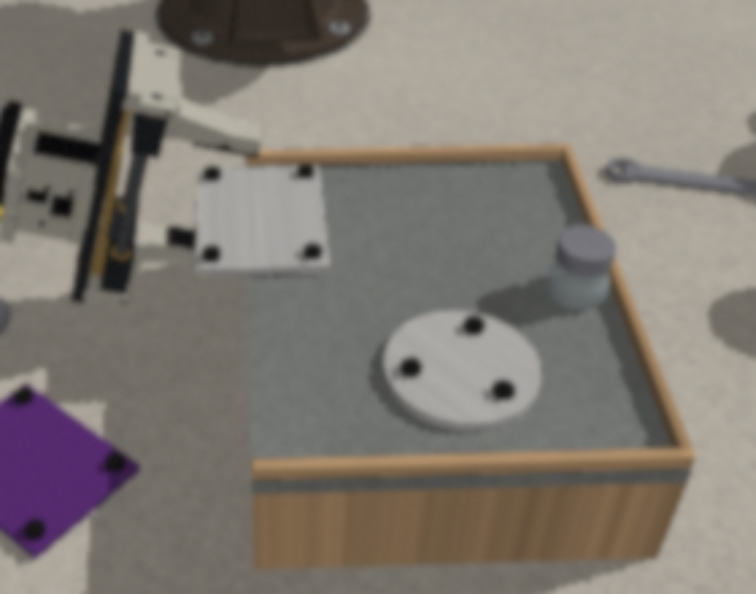

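The plate, near (262,217), sits between the open fingers. The upper finger is above it and the lower one is under the overhang at (180,238). Next I close the grip.

>>> carry_out([
  [0,-0.001,0,0,0,0],
  [0,-0.001,0,0,0,0],
  [0,-0.001,0,0,0,0],
  [0,-0.001,0,0,0,0],
  [0,-0.001,0,0,0,0],
  [0,-0.001,0,0,0,0],
], grip=-1)

```text
clock: 7.92
tool_pos: [0.4892, -0.0762, 0.1108]
orientation: [105.2, 0.2, 174.4]
force: [-0.2, -0.1, -0.5]
opening: 0.0336
gripper_force: 0.8
```

>>> carry_out([
  [0,0,0,0,0,0],
  [0,0,0,0,0,0],
])

```text
clock: 8.18
tool_pos: [0.4892, -0.0761, 0.1109]
orientation: [105.2, 0.2, 174.4]
force: [0.2, -0.7, -1.7]
opening: 0.0132
gripper_force: 0.8
```

>>> carry_out([
  [0,0,0,0,0,0],
  [0,0,0,0,0,0],
  [0,0,0,0,0,0],
])

```text
clock: 8.55
tool_pos: [0.4892, -0.076, 0.1112]
orientation: [105.1, 0.2, 174.4]
force: [1.2, -0.5, 1.5]
opening: 0.0078
gripper_force: 30.0
```

```bash
python3 -c "
from h import *
row([*r2w(-.082,-.165),.26],side(90+YAW,15,1))"
```

```text
row [0.0002, 0.1349, -0.0711, -0.0024, -0.0022, 0.0047] t 8.55 pos [ 0.4892 -0.076   0.1112] rpy [105.1   0.2 174.4] q [-35.   41.7  -1.9 -58.5 -99.4 -39.6] F [ 1.2 -0.5  1.5] open 0.0078 30.0
```

>>> carry_out([
  [0,0.01,-0.003,0,0,0],
  [0,0.03,-0.012,0,0,0],
  [0,0.055,-0.027,0,0,0],
  [0,0.085,-0.043,0,0,0],
  [0,0.115,-0.06,0,0,0],
  [0,0.135,-0.071,0,0,0],
  [0,0.135,-0.071,0,0,0],
])

```text
clock: 9.43
tool_pos: [0.4855, -0.1098, 0.2623]
orientation: [105.4, 0.5, 174.4]
force: [0.4, -0.2, -4.4]
opening: 0.008
gripper_force: 30.0
```

```bash
python3 -c "
from h import *
row([*r2w(-.082,-.165),.26],side(90+YAW,15,1))
im=viewer.snapshot('scene');cv2.imwrite('pics/p5.png',cv2.resize(im[60:300,180:460,::-1],None,fx=2.5,fy=2.5))"
```

```text
row [0.0004, -0.002, 0.0012, -0.0064, -0.0007, 0.009] t 9.43 pos [ 0.4855 -0.1098  0.2623] rpy [105.4   0.5 174.4] q [ -38.    30.4    3.9  -60.2 -110.1  -53.2] F [ 0.4 -0.2 -4.4] open 0.008 30.0
```

View pics/p5.png

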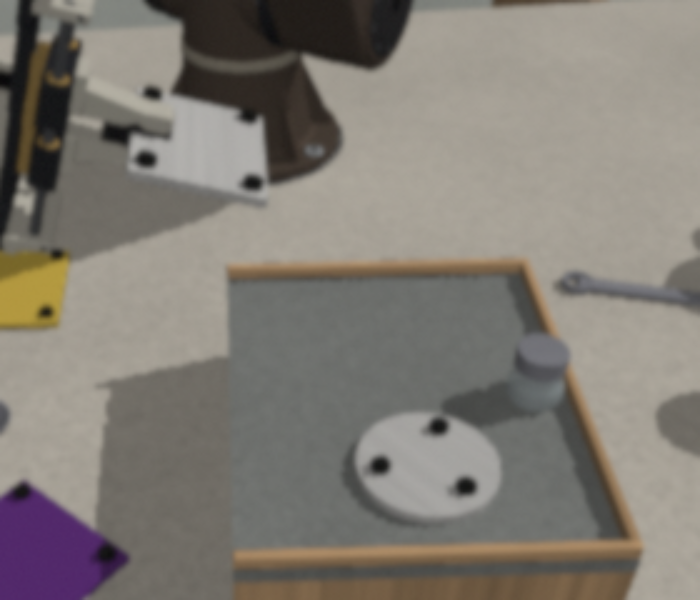

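The plate is held between the fingers at about (200,145), well clear of the riser. Now I roll it half a turn about the tool axis, with j6 going positive.

>>> carry_out([
  [0,0,0,0,0,-0.1],
  [0,0,0,0,0,-0.27],
  [0,0,0,0,0,-0.44],
  [0,0,0,0,0,-0.61],
  [0,0,0,0,0,-0.78],
  [0,0,0,0,0,-0.95],
  [0,0,0,0,0,-1.12],
  [0,0,0,0,0,-1.29],
])

```text
clock: 10.48
tool_pos: [0.4851, -0.1085, 0.2587]
orientation: [135.0, 68.4, -142.7]
force: [-0.1, 0.4, -3.4]
opening: 0.0083
gripper_force: 30.0
```

>>> carry_out([
  [0,0,0,0,0,-0.17],
  [0,0,0,0,0,-0.34],
  [0,0,0,0,0,-0.51],
  [0,0,0,0,0,-0.68],
  [0,0,0,0,0,-0.85],
  [0,0,0,0,0,-1.02],
  [0,0,0,0,0,-1.19],
  [0,0,0,0,0,-1.36],
])

```text
clock: 11.48
tool_pos: [0.4851, -0.1085, 0.2587]
orientation: [-107.0, 26.7, -13.4]
force: [0.4, -0.3, -4.1]
opening: 0.0077
gripper_force: 30.0
```

>>> carry_out([
  [0,0,0,0,0,-0.17],
  [0,0,0,0,0,-0.34],
  [0,0,0,0,0,-0.45],
  [0,0,0,0,0,-0.49],
  [0,0,0,0,0,-0.49],
])

```text
clock: 12.1
tool_pos: [0.4851, -0.1086, 0.2589]
orientation: [-105.1, -0.0, -5.6]
force: [0.1, 0.6, -3.7]
opening: 0.0079
gripper_force: 30.0
```

```bash
python3 -c "
from h import *
row([*r2w(-.082,-.165),.26],side(90+YAW,20,-1))
im=viewer.snapshot('scene');cv2.imwrite('pics/p6.png',cv2.resize(im[60:300,180:460,::-1],None,fx=2.5,fy=2.5))"
```

```text
row [0.0001, -0.0009, -0.0008, -0.0855, 0.0029, 0.0009] t 12.1 pos [ 0.4851 -0.1086  0.2589] rpy [-105.1   -0.    -5.6] q [ -38.    30.7    3.7  -60.2 -110.   126.8] F [ 0.1  0.6 -3.7] open 0.0079 30.0
```

View pics/p6.png

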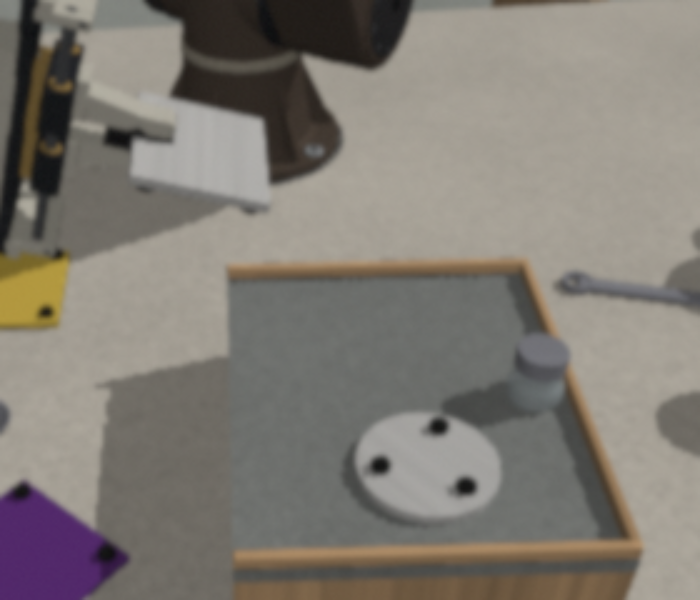

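The plate is smooth side up with its feet below. Next I bring it over the riser, tilted 22°, so that the far feet land first.

```bash
python3 -c "
from h import *
row([*r2w(-.072,-.061),.165],side(90+YAW,22,-1))"
```

```text
row [0.0104, 0.0638, 0.1244, -0.1202, 0.0027, 0.0007] t 12.15 pos [ 0.4852 -0.1087  0.259 ] rpy [-105.1    0.    -5.6] q [ -38.    30.7    3.7  -60.2 -110.   126.7] F [ 0.   0.1 -4.8] open 0.0082 30.0
```

>>> carry_out([
  [0.002,0.01,0.022,-0.03,0,0],
  [0.004,0.024,0.048,-0.06,0,0],
  [0.006,0.038,0.074,-0.09,0,0],
  [0.008,0.052,0.1,-0.12,0,0],
  [0.01,0.064,0.124,-0.12,0.003,0.001],
  [0.01,0.064,0.124,-0.12,0.003,0.001],
  [0.01,0.064,0.124,-0.12,0.003,0.001],
])

```text
clock: 13.02
tool_pos: [0.5055, -0.0078, 0.1656]
orientation: [-112.0, -0.1, -5.7]
force: [0.6, 0.6, -2.8]
opening: 0.0078
gripper_force: 30.0
```

```bash
python3 -c "
from h import *
row([*r2w(-.072,-.061),.127],side(90+YAW,22,-1))
row([*r2w(-.072,-.061),.1216],side(90+YAW,22,-1))
im=viewer.snapshot('scene');cv2.imwrite('pics/p7.png',cv2.resize(im[110:330,200:440,::-1],None,fx=2.7,fy=2.7))"
```

```text
row [-0.0001, 0.0353, 0.0155, 0.0008, -0.0006, 0.0015] t 13.03 pos [ 0.5055 -0.0078  0.1656] rpy [-1.12e+02 -1.00e-01 -5.70e+00] q [-27.7  30.7  -5.8 -59.5 -93.1 131.7] F [ 0.6  0.6 -2.8] open 0.0078 30.0
row [-0.0002, 0.0403, 0.0176, 0.0008, -0.0006, 0.0015] t 13.03 pos [ 0.5055 -0.0078  0.1656] rpy [-1.12e+02 -1.00e-01 -5.70e+00] q [-27.7  30.7  -5.8 -59.5 -93.1 131.7] F [ 0.6  0.6 -2.8] open 0.0078 30.0
```

View pics/p7.png

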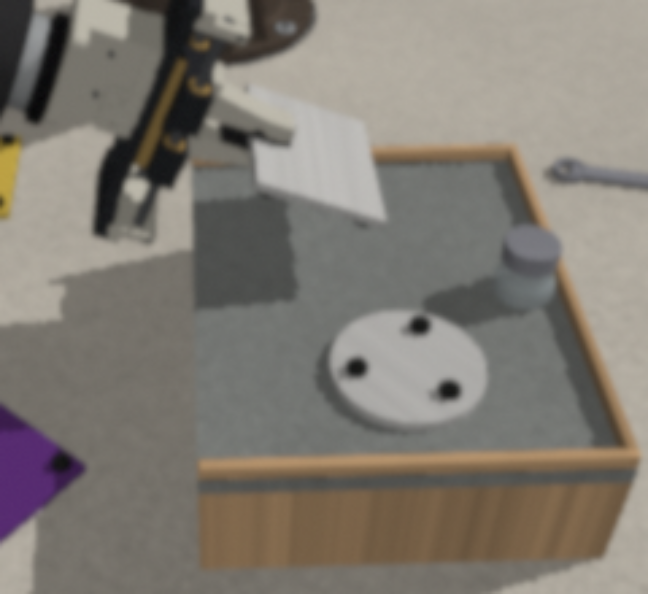

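The tilted plate hovers over the riser at about (320,155), with the gripper's body outside the open edge. Lowering.

>>> carry_out([
  [0,0.015,0.007,0,0,0],
  [0,0.028,0.012,0,0,0],
  [0,0.035,0.0155,0,0,0],
  [0,0.039,0.017,0,0,0],
  [0,0.039,0.017,0,0,0],
])

```text
clock: 13.7
tool_pos: [0.5057, -0.0065, 0.1231]
orientation: [-112.0, -0.1, -5.8]
force: [-0.1, 0.3, -2.4]
opening: 0.0078
gripper_force: 30.0
```

>>> carry_out([
  [0,0.0019,0.0008,0,0,0],
  [0,0.0019,0.0008,0,0,0],
])

```text
clock: 13.95
tool_pos: [0.5058, -0.0066, 0.1223]
orientation: [-112.0, -0.2, -5.7]
force: [-1.7, -2.6, 6.4]
opening: 0.0084
gripper_force: 30.0
```

>>> carry_out([
  [0,0,0,0,0,0],
  [0,0,0,0,0,0],
  [0,0,0,0,0,0],
], grip=-0.63)

```text
clock: 14.32
tool_pos: [0.5059, -0.0065, 0.121]
orientation: [-112.1, -0.1, -5.8]
force: [0.8, -1.6, -0.7]
opening: 0.0161
gripper_force: 0.7
```

>>> carry_out([
  [0,0.003,-0.009,0,0,0],
  [0,0.008,-0.023,0,0,0],
  [0,0.013,-0.039,0,0,0],
  [0,0.017,-0.06,0,0,0],
  [0,0.017,-0.08,0,0,0],
  [0,0.017,-0.1,0,0,0],
])

```text
clock: 15.08
tool_pos: [0.4957, -0.1066, 0.1435]
orientation: [-112.0, -0.2, -5.8]
force: [-0.4, -0.4, -0.3]
opening: 0.0166
gripper_force: 0.0
```

```bash
python3 -c "
from h import *
row([*r2w(-.072,-.2),.2],side(90+YAW,22,-1))
im=viewer.snapshot('scene');cv2.imwrite('pics/p8.png',np.vstack([cv2.resize(im[130:280,200:440,::-1],None,fx=2,fy=2),cv2.resize(viewer.snapshot('top')[100:250,140:380,::-1],None,fx=2,fy=2)]))"
```

```text
row [-0.0, -0.0379, -0.057, 0.0008, -0.0017, 0.0022] t 15.07 pos [ 0.4957 -0.1066  0.1435] rpy [-112.    -0.2   -5.8] q [-34.9  36.1   0.2 -55.  -98.3 134.5] F [-0.4 -0.4 -0.3] open 0.0166 0.0
```

View pics/p8.png

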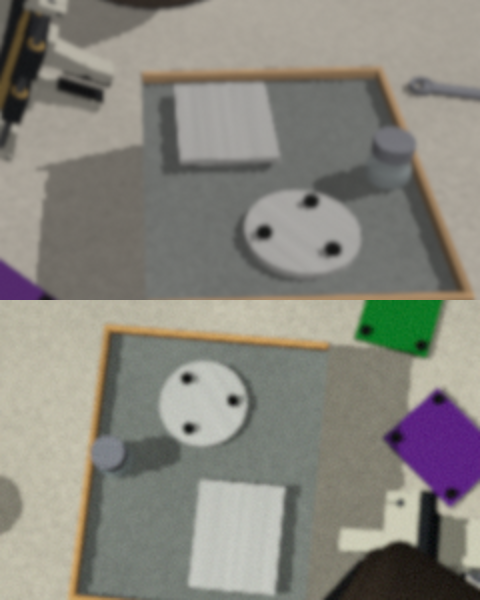

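The plate is flat and smooth side up, at about (237,537) in the lower half of the picture. That is roughly 30 mm back from the open edge at (312,537), and the round plate is untouched. I back away and hand in.

>>> carry_out([
  [0,-0.015,-0.02,0,0,0],
  [0,-0.03,-0.04,0,0,0],
  [0,-0.03,-0.04,0,0,0],
  [0,-0.03,-0.04,0,0,0],
])

```text
clock: 15.68
tool_pos: [0.493, -0.1303, 0.1855]
orientation: [-112.0, -0.1, -5.8]
force: [-0.0, 0.3, 0.2]
opening: 0.0162
gripper_force: 0.0
```

```bash
python3 -c "
from plant import workorder
print(workorder.close_job())"
```

```text
the job is handed in; nothing more can be done
None
```

The stand plate is turned over and standing on its feet on the riser, about 30 mm back from the open edge by the last pictures; the round plate was left alone, and I handed the job in at 15.7 s (no verdict was returned).

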